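# Clear the pot jig, then hold its spring jaw open at the mark

## Robot

A 6-joint arm with a two-finger parallel gripper is mounted at the origin on the work surface. World frame = base frame: x ahead of the robot, y to its left, z up, the work surface at z = 0. Lengths are in m, angles in degrees, forces in N, time in s.
With the tool pointing down it reaches from about 0.325 to 0.85 m from the base axis. Payload 15.5 kg.
Tool frame: the origin (TCP) lies midway between the tips of the shut fingers; the grasp point (between the pads) lies 19 mm behind it; z points along the fingers, y is the line along which they close (so a half turn about z gives the same grasp; the last joint's range is limited). The gripper opens to 91 mm and grips with 3 to 60 N. Pads are 32 mm wide; open, the fingers measure 118 mm over their backs; the gripper's body (76 mm by 178 mm) begins 60 mm behind the grasp point.
Start: joints at [-72.049, 28.281, 77.091, -0, 74.628, -5.472], TCP at [0.248, -0.573, 0.214] pointing down, gripper open.
Joint ranges: [-166.48, 166.48], [-47.26, 123.95], [12.59, 153.08], [-70.14, 250.14], [6.76, 159.57], [-176.63, 176.63]. Speed limits (degrees/s): [108.29, 108.29, 147.25, 172.46, 172.46, 172.46].

## Interface

Orientations are given as a 3x3 rotation matrix whose columns are the frame's x, y, z axes.
In Python, from bench import ctrl gives the robot as it stands. The module is installed in compiled form; this text tells all that it offers. Calls block until the motion is done:
- ctrl.goto(position, orientation): joint-space move of the TCP to a pose.
- ctrl.move_l(position, vel=0.15, ori=None, contact_N=None): straight line of the TCP; ori=None keeps the orientation; vel is the mean speed in m/s. With contact_N (N) it stops when the force on the tool has changed by that much, and returns True; else False.
- ctrl.movej(angles): joint-space move.
- ctrl.command_gripper(opening): opening from 0.0 (shut) to 1.0 (fully open); the grip force is fixed at half the most; returns when the fingers have stopped.
- ctrl.sleep(seconds).
- ctrl.ik(position, orientation): joint angles nearest the present ones, or None.
- ctrl.read_camera(name): name is "scene" or "side" or "wrist"; returns the picture (384x512x3 uint8, blue, green, red); there is no depth.
- ctrl.camera_params(name): a dict with "fx", "fy", "cx", "cy" (pixels), "pose" (4x4, takes a point from camera to world coordinates); the wrist camera has in their place "T_tool_cam" (4x4, takes a point from camera to tool coordinates, whose origin is the TCP and whose axes are the flange's). Camera axes: x right, y up, looking along -z (the intrinsics and any distortion apply to the point x, -y, -z); pixel columns grow to the right and rows downward; lengths in m; the calibration is good to about 2 mm. A picture is of the moment at which its call begins: read the wrist's pose just before it. camera_params takes no time and is no camera call.
A pose or a line that the arm cannot do raises ctrl.MotionError and nothing moves.
- ctrl.sign_off(): hands the job in; it is judged then, once.
Readings, each from a call of its own:
- ctrl.current_t(): time.
- ctrl.current_q(): joint angles.
- ctrl.current_dq(): joint speeds.
- ctrl.current_effort(): joint torques, N m.
- ctrl.current_tool_pos(): TCP position.
- ctrl.current_eef_rot(): TCP orientation.
- ctrl.current_contact_force(): force on the tool from outside, world axes, zero at the start.
- ctrl.current_wrist_torque(): the same for the moment, N m.
- ctrl.current_grip_width(): opening from 0.0 (shut) to 1.0 (fully open).
- ctrl.current_grasp_force(): force on a finger pad.
Only numpy, scipy, OpenCV 4.12 (cv2) and the standard library are available. Lean on these libraries where they do the work, as an engineer would, in place of code of your own. Each camera call takes 0.05 s, during which the arm holds its last target. There are 200 camera calls.

## Task

The metal setting block is standing on the pot seat of the painting jig: put it back upright, pushed fully down, in its own slot in the block rack (the slot cut to its size) and let go of it. Then pull the jig's spring jaw back by its upright wooden handle until the jaw's pointer is in line with the mark on the edge of the jig, and finish while still holding it there with the gripper, so that I can put the next pot in. Leave the other block, the pot, the paint jar and the brush cup alone.

Things in the scene. Friction and masses are not known exactly. Their poses are not given: they have to be found in the camera images.
- jig: Fixed pot jig: plywood bed 20 mm thick, x -150 to 140 mm, y -70 to 110 mm. Origin on the table; x runs from the handle end to the fixed steel jaw, y across. Fixed jaw plate: 110 mm wide, 70 mm high above the table, inner face at x = 110 mm. Round rubber pot seat, 80 mm across, top at 24 mm, centred at x = 60 mm. Low end stop at x = -144 mm, 42 mm high.
- jaw: Spring jaw: aluminium slide with a steel jaw plate (110 mm wide, to 70 mm above the table) and an upright wooden handle. Slides only along the jig's x: origin at the jig's origin when home, moving to jig -x as it is pulled, 80 mm at most. Spring about 4 N at home plus 100 N/m: 7 to 10 N at the mark; springs home if let go. Inner faces of the jaws 100 mm apart at home.
- handle (a point): Centre of the top of the jaw's handle, an upright wooden dowel 22 mm in diameter, its top 105 mm above the table, standing free for 56 mm down to the slide; its axis is 39 mm behind (jig -x) the jaw plate's rear face (plate 70 mm high). Axes as the jig.
- pointer (a point): Tip of the dark steel pointer that sticks out sideways (jig +y) from the slide (5 mm wide, 75 mm long from the jig's middle line), beside the handle (same jig x), 34 mm above the table. Axes as the jig.
- mark_line (a point): The mark: middle of the black line (4 mm wide, across the jig) on top of a small steel saddle (18 x 26 x 16 mm high) clipped on the jig's +y edge, beside the pointer's path, 36 mm above the table. It lies 30 to 60 mm from the pointer's home toward jig -x, elsewhere each time. Axes as the jig; the pointer is in line when its x in this frame is 0.
- block: Loose aluminium setting block, 40 x 24 x 70 mm high (x, y, z), 0.12 to 0.25 kg, standing upright on the jig's pot seat, long side roughly along the jig. Origin: centre of its underside.
- rack: Fixed wooden rack board, 90 x 280 x 12 mm high, carrying three slot blocks in a row along its y. Origin: centre of its underside, on the table.
- slot_medium: Fixed pale wooden block, 76 x 76 x 36 mm high, one of three in a row, 90 mm apart, on the rack board; in its top a slot open upward, 28 mm deep, 44 x 28 mm, 2 mm to spare all round for the setting block. Empty; its own slot. Origin: centre of its underside, 12 mm above the table; x along the slot's long side, y along its short side and the row. Order differs each time.
- slot_medium_hole0 (a point): Centre of the mouth of the setting block's own slot (44 x 28 mm, 28 mm deep), 48 mm above the table. Axes as slot_medium.
- slot_large: Fixed pale wooden block, 76 x 76 x 36 mm high, one of three in a row, 90 mm apart, on the rack board; in its top a slot open upward, 28 mm deep, 60 x 40 mm, too large for the setting block. Empty; stays empty. Origin: centre of its underside, 12 mm above the table; x along the slot's long side, y along its short side and the row. Order differs each time.
- slot_small: Fixed pale wooden block, 76 x 76 x 36 mm high, one of three in a row, 90 mm apart, on the rack board; in its top a slot open upward, 28 mm deep, 32 x 20 mm. Holds the small block. Origin: centre of its underside, 12 mm above the table; x along the slot's long side, y along its short side and the row. Order differs each time.
- small_block: Loose smaller aluminium block, 28 x 16 x 60 mm high, standing in its own slot. A bystander. Origin: centre of its underside.
- pot: Loose red round-bellied pot with brass band, 105 mm across, 98 mm high. A bystander. Origin: centre of its underside.
- paint_jar: Loose paint jar, 60 mm across, 70 mm high. A bystander. Origin: centre of its underside.
- brush_cup: Loose terracotta cup, 68 mm across, 85 mm high. A bystander. Origin: centre of its underside.
There are look-alikes about, which are no part of the job. What is shaped like the block but green or red is not meant.

How it is judged (in metres and radians):
On the way, in this order (a step that is already met when the one before it is completed fails the run):
1. the setting block stands fully down in its own slot, let go (horizontal distance between block and slot_medium_hole0 below 0.006 m and z of block in the frame of slot_medium_hole0 below -0.023 m and angle between block's own z axis and vertical below 0.12 rad and linear speed of block below 0.03 m/s and contact force between the fingers and block below 0.2 N), for 0.2 s.
2. the gripper holds the jaw with its pointer in line with the mark (x of pointer in the frame of mark_line between -0.006 and 0.006 m and linear speed of jaw below 0.02 m/s and contact force between the fingers and jaw above 2 N), for 0.3 s.
At the end, for the whole second after the job is handed in: The setting block stands upright (within 7 degrees) and at rest in its own slot, at least 23 of the slot's 28 mm deep and within 6 mm of its centre, not touched by the fingers; the fingers hold the jaw (over 2 N of contact), at rest, its pointer within 6 mm of the mark's line along the jig (all of step 1 and all of step 2 and contact force between jaw and block below 0.2 N); the arm keeps its last pose, push and grip.
It fails at once if small_block moved by more than 30 mm (distance of small_block from where it was at the start of the episode above 0.03 m).
It fails at once if pot moved by more than 30 mm (distance of pot from where it was at the start of the episode above 0.03 m).
It fails at once if paint_jar moved by more than 30 mm (distance of paint_jar from where it was at the start of the episode above 0.03 m).
It fails at once if brush_cup moved by more than 30 mm (distance of brush_cup from where it was at the start of the episode above 0.03 m).
It also fails if it takes over 67 s, if anything falls off the work surface, if the arm or the gripper's body presses on something with over 40 N, if the wrist force passes 120 N, or if a joint passes its speed limit or range.

## Working session

There is one attempt and no reset: what is moved stays moved. The work goes in short steps, each a Python script; the robot and the scene stay as the last script left them, time stands still between calls to the robot, and variables do not carry over. Pictures are saved under pics/ and viewed, at most 10 in all, crops included, and the job is handed in when it is done.

```bash
mkdir -p pics
cat > h.py <<'E'
import numpy as np, cv2
from bench import ctrl
def params(n):
    p=ctrl.camera_params(n)
    if n=="wrist":
        T=np.eye(4);T[:3,:3]=ctrl.current_eef_rot();T[:3,3]=ctrl.current_tool_pos()
        p["pose"]=T@np.array(p["T_tool_cam"])
    p["pose"]=np.array(p["pose"]); return p
def ray(p,u,v):
    d=p.get("dist",None)
    k=np.array([[p["fx"],0,p["cx"]],[0,p["fy"],p["cy"]],[0,0,1.]])
    q=np.linalg.solve(k,[u,v,1.])
    return p["pose"][:3,3],p["pose"][:3,:3]@np.array([q[0],-q[1],-q[2]])
def onz(p,u,v,z):
    o,d=ray(p,u,v); return o+d*(z-o[2])/d[2]
def tri(obs):
    A=np.zeros((3,3));b=np.zeros(3)
    R=[]
    for p,u,v in obs:
        o,d=ray(p,u,v);d=d/np.linalg.norm(d);M=np.eye(3)-np.outer(d,d);A+=M;b+=M@o;R.append((o,M))
    x=np.linalg.solve(A,b); return x,[np.linalg.norm(M@(x-o)) for o,M in R]
def proj(p,X):
    c=np.linalg.inv(p["pose"])@np.append(X,1); return p["cx"]+p["fx"]*c[0]/-c[2], p["cy"]-p["fy"]*c[1]/-c[2]
E
python3 - <<'E'
from h import *
for n in("scene","side"):
    p=params(n);print({k:(v if k!="pose" else np.round(v,3).tolist()) for k,v in p.items()})
    cv2.imwrite(f"pics/{n}0.png",cv2.resize(ctrl.read_camera(n),(800,600),interpolation=cv2.INTER_CUBIC))
print(ctrl.camera_params("wrist"),ctrl.current_eef_rot(),ctrl.current_t())
E
```

```text
{'fx': 474.5028417845991, 'fy': 474.5028417845991, 'cx': 254.2738296507996, 'cy': 197.19069656157325, 'pose': [[0.182, -0.763, 0.62, 1.44], [0.983, 0.132, -0.127, -0.192], [0.015, 0.633, 0.774, 1.193], [0.0, 0.0, 0.0, 1.0]]}
{'fx': 452.21305584319373, 'fy': 452.21305584319373, 'cx': 258.1989021333764, 'cy': 193.98291469886996, 'pose': [[-0.982, 0.123, -0.146, 0.388], [-0.19, -0.707, 0.681, 0.831], [-0.02, 0.696, 0.718, 0.962], [0.0, 0.0, 0.0, 1.0]]}
{'fx': 320.2641943025574, 'fy': 320.2641943025574, 'cx': 254.3111294583574, 'cy': 193.3510544426351, 'T_tool_cam': array([[ 6.67644463e-06,  9.67784916e-01,  2.51778389e-01,
         7.13520149e-02],
       [ 9.99999997e-01, -2.59821087e-05,  7.33527937e-05,
         3.21894959e-04],
       [ 7.75314607e-05,  2.51778388e-01, -9.67784913e-01,
        -1.70166197e-01],
       [ 0.00000000e+00,  0.00000000e+00,  0.00000000e+00,
         1.00000000e+00]])} [[ 9.17609183e-01  3.97483672e-01 -3.43249503e-04]
 [ 3.97483808e-01 -9.17608595e-01  1.04301422e-03]
 [ 9.96124283e-05 -1.09351555e-03 -9.99999397e-01]] 0.1
```

View pics/scene0.png

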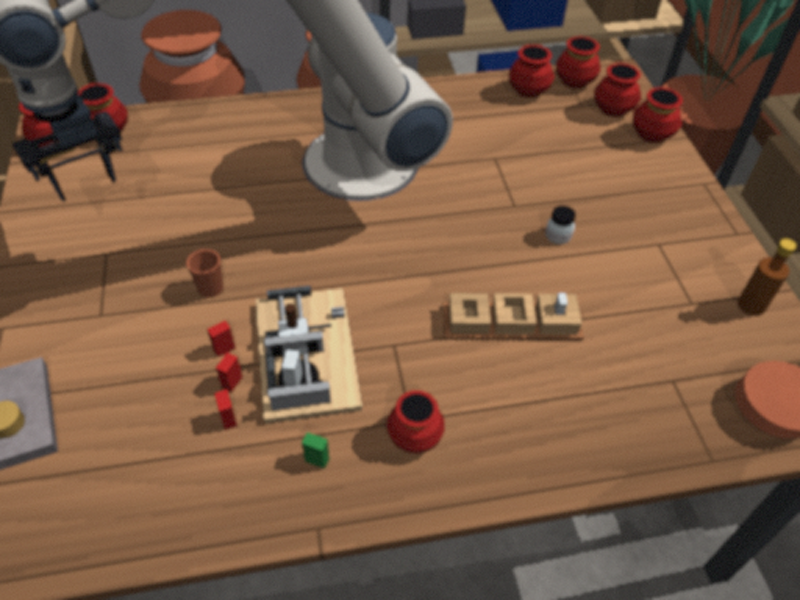

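View pics/side0.png

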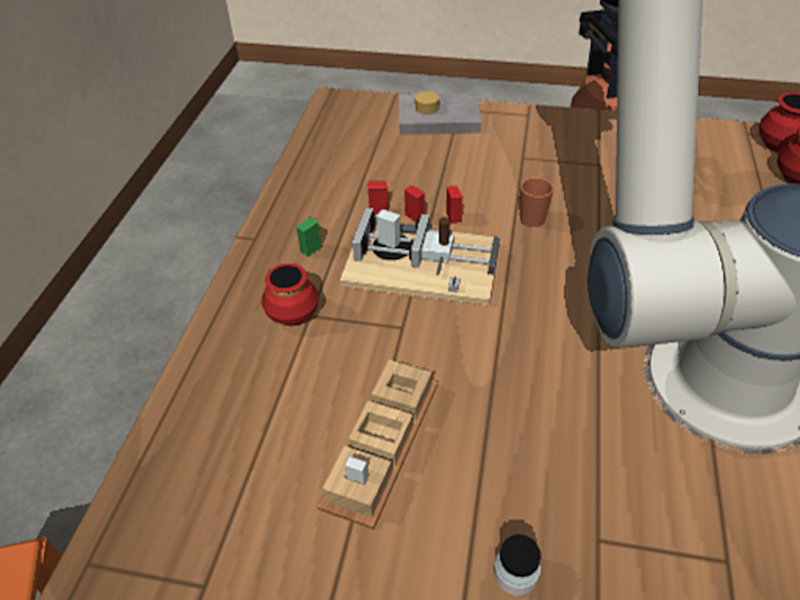

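The views show the jig with the block on its seat: scene block top (292,352), handle (291,310), saddle (337,313). The rack is at scene (515,312): small block in the right-hand slot, a large slot in the middle, a smaller empty one on the left. The side view agrees. Next I'll look with the wrist camera over both.

```bash
cat >> h.py <<'E'
S=512/800
def R(yaw):  # tool x along yaw (deg), z down
    c,s=np.cos(np.radians(yaw)),np.sin(np.radians(yaw)); return np.array([[c,s,0],[s,-c,0],[0,0,-1.]])
E
python3 - <<'E'
from h import *
import pickle
s,d=params("scene"),params("side")
f=lambda a,b:tri([(s,a[0]*S,a[1]*S),(d,b[0]*S,b[1]*S)])
for n,a,b in [("handletop",(291,307),(444,222)),("blocktop",(292,352),(389,215)),("saddle",(337,312),(454,280)),("leftslot",(470,305),(404,383)),("midslot",(515,307),(380,427)),("smalltop",(561,297),(357,460))]:
    X,e=f(a,b);print(n,X.round(3),np.round(e,3))
    if n=="blocktop":J=X
    if n=="leftslot":K=X
for y in (0,180):
    print(y,ctrl.ik([J[0]-.02,J[1],.28],R(y)),ctrl.ik([K[0],K[1],.28],R(y)))
out={}
def snap(n):
    p=params("wrist");im=ctrl.read_camera("wrist");out[n]=(p,im)
    cv2.imwrite(f"pics/{n}.png",cv2.resize(im,(800,600),interpolation=cv2.INTER_CUBIC))
yaw=0 if ctrl.ik([J[0],J[1],.28],R(0)) is not None else 180
ctrl.goto([J[0]-.05,J[1]-.03,.26],R(yaw));snap("j1")
ctrl.move_l([J[0]-.05,J[1]+.08,.26]);snap("j2")
ctrl.goto([K[0],K[1]-.03,.24],R(yaw));snap("r1")
ctrl.move_l([K[0],K[1]+.08,.24]);snap("r2")
pickle.dump({k:v[0] for k,v in out.items()},open("w.pkl","wb"))
print(ctrl.current_t(),yaw,ctrl.current_q())
cv2.imwrite("pics/jj.png",np.vstack([np.hstack([out["j1"][1],out["j2"][1]])]))
E
```

```text
handletop [ 0.528 -0.212  0.1  ] [0. 0.]
blocktop [ 0.635 -0.218  0.1  ] [0.002 0.002]
saddle [ 0.497 -0.125  0.032] [0.003 0.003]
leftslot [0.539 0.141 0.047] [0. 0.]
midslot [0.559 0.23  0.046] [0.001 0.001]
smalltop [0.574 0.314 0.079] [0.001 0.001]
0 [-2.47740565e+01  2.77527160e+01  6.74213453e+01 -2.54444375e-14
  8.48259386e+01  6.52259435e+01] [ 8.50626996e+00  1.93904760e+01  8.12557448e+01 -2.54444375e-14
  7.93537792e+01  9.85062700e+01]
180 [-2.47740565e+01  2.77527160e+01  6.74213453e+01 -2.54444375e-14
  8.48259386e+01 -1.14774056e+02] [ 8.50626996e+00  1.93904760e+01  8.12557448e+01 -2.54444375e-14
  7.93537792e+01 -8.14937300e+01]
4.7833 0 [ 1.63286389e+01  2.34502890e+01  8.12257639e+01 -1.32035992e-02
  7.53309723e+01  1.06375281e+02]
```

View pics/j1.png

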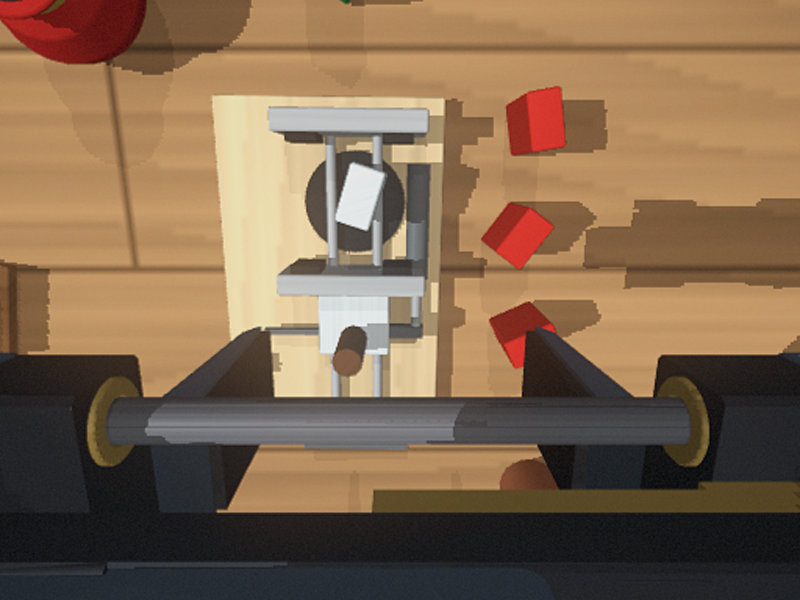

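View pics/j2.png

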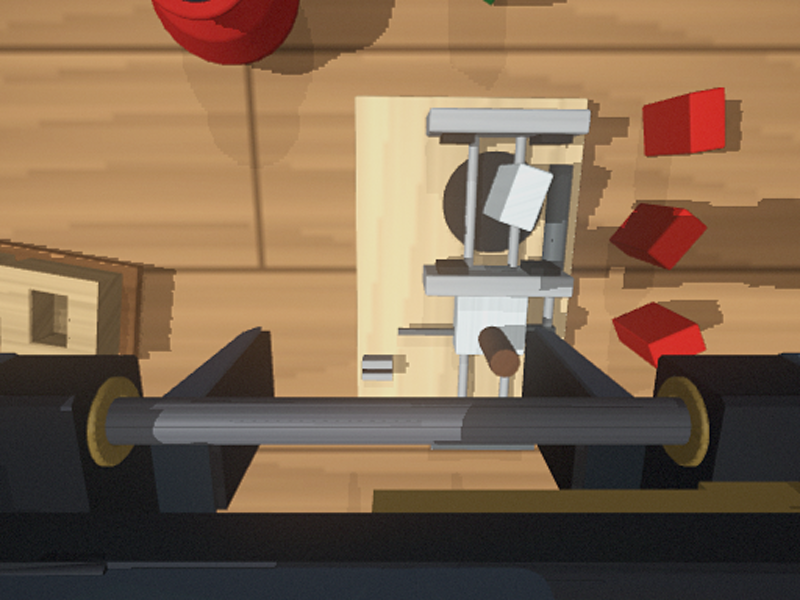

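View pics/r1.png

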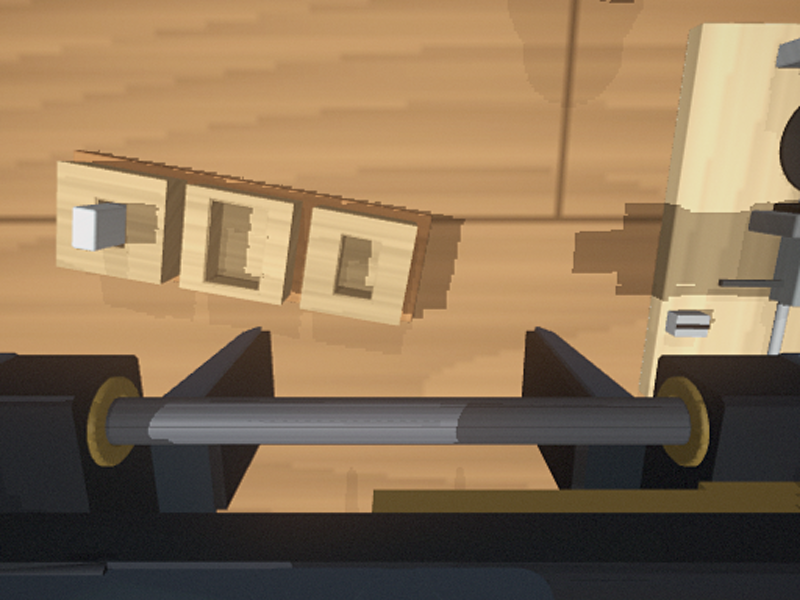

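View pics/r2.png

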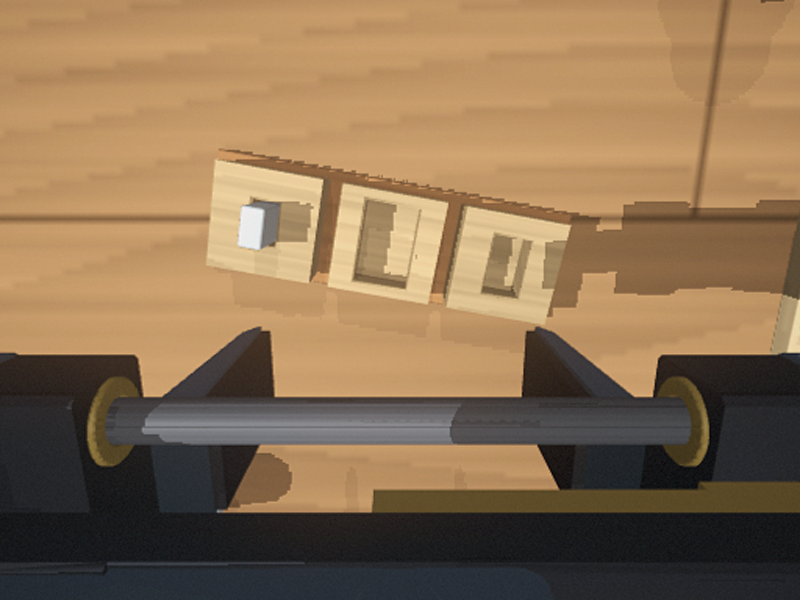

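Wrist pictures:
- **Block:** its top face spans (350,162) to (367,231) in j1. It is turned about 17° from the jig.
- **Medium slot:** it is the rightmost, with its mouth at (343,234) to (372,299) in r1.
- **Pointer and mark:** the pointer tip is at (399,331) in j2 and the mark line at (377,370).

Run:
```python
from h import *
import pickle
w=pickle.load(open("w.pkl","rb"))
s,d=params("scene"),params("side")
def T(n,**k):
    X,e=tri([(w[a] if a in w else (s if a=="s" else d),u*S,v*S) for a,(u,v) in k.items()]);print(n,X.round(4),np.round(e,4));return X
def quad(n,a,A,b,B,z):
    P=[T(n,**{a:p,b:q}) for p,q in zip(A,B)]
    for c,Q in((a,A),(b,B)):
        Z=np.array([onz(w[c],u*S,v*S,z) for u,v in Q]);m=Z.mean(0)
        e=[np.linalg.norm(Z[i]-Z[(i+1)%4]) for i in range(4)]
        l=Z[0]+Z[1]-Z[2]-Z[3]; print("  z-plane",c,m.round(4),"sides",np.round(e,4),"long-yaw",np.degrees(np.arctan2(l[1],l[0])).round(2))
    print("  mean tri",np.mean(P,0).round(4))
quad("block","j1",[(350,162),(386,172),(367,231),(335,221)],"j2",[(519,163),(553,175),(532,231),(500,219)],.094)
quad("slotblk","r1",[(315,207),(418,226),(404,326),(300,308)],"r2",[(465,207),(572,225),(545,324),(446,306)],.048)
quad("hole","r1",[(343,234),(377,241),(372,299),(336,292)],"r2",[(495,234),(533,241),(517,298),(482,290)],.048)
T("handle",j1=(348,361),j2=(504,363));T("handle4",j1=(348,361),j2=(504,363),s=(291,307),d=(444,222))
T("bt4",j1=(360,196),j2=(526,197),s=(292,352),d=(389,215))
T("pointer",j2=(399,331),r1=(720,283))
T("mark",j2=(377,370),r1=(691,325))
for c,u,v,z in[("j2",399,331,.034),("r1",720,283,.034),("j2",377,370,.036),("r1",691,325,.036)]:print(c,onz(w[c],u*S,v*S,z).round(4))
a=[onz(w["j1"],u*S,v*S,.02) for u,v in[(212,96),(445,98),(230,335)]];print("jig",np.round(a,4));b=[onz(w["j2"],u*S,v*S,.02) for u,v in[(356,97),(588,99),(358,350)]];print(np.round(b,4))
# jaw plate rear/near top edges
print([onz(w["j1"],u*S,v*S,.07).round(4) for u,v in [(268,108),(428,110),(278,274),(424,274)]])
```

```text
block [ 0.6624 -0.2183  0.0916] [0.0001 0.0001]
block [ 0.6554 -0.2417  0.0896] [0.0007 0.0007]
block [ 0.6183 -0.2289  0.0949] [0.0003 0.0003]
block [ 0.6254 -0.2075  0.0931] [0.0009 0.0009]
  z-plane j1 [ 0.6403 -0.2242  0.094 ] sides [0.0241 0.0403 0.0222 0.0394] long-yaw -17.43
  z-plane j2 [ 0.6405 -0.2236  0.094 ] sides [0.0238 0.038  0.0232 0.0374] long-yaw -16.7
  mean tri [ 0.6404 -0.2241  0.0923]
slotblk [0.5861 0.1704 0.0364] [0.0004 0.0004]
slotblk [0.5738 0.095  0.0492] [0. 0.]
slotblk [0.495  0.1046 0.0357] [0.0004 0.0004]
slotblk [0.5123 0.1834 0.0453] [0.0004 0.0004]
  z-plane r1 [0.543  0.1378 0.048 ] sides [0.0748 0.0759 0.0794 0.076 ] long-yaw -9.2
  z-plane r2 [0.5432 0.1397 0.048 ] sides [0.0784 0.0757 0.0765 0.074 ] long-yaw -9.88
  mean tri [0.5418 0.1384 0.0416]
hole [0.5674 0.1493 0.0462] [0.0004 0.0004]
hole [0.5637 0.1242 0.0567] [0.0004 0.0004]
hole [0.5178 0.1291 0.0409] [0. 0.]
hole [0.5239 0.1562 0.0421] [0.0004 0.0004]
  z-plane r1 [0.5439 0.1395 0.048 ] sides [0.025  0.0436 0.0273 0.0435] long-yaw -7.0
  z-plane r2 [0.5437 0.1399 0.048 ] sides [0.0282 0.0435 0.0271 0.0422] long-yaw -11.21
  mean tri [0.5432 0.1397 0.0465]
handle [ 0.5266 -0.2143  0.099 ] [0.0005 0.0005]
handle4 [ 0.5275 -0.2132  0.0997] [0.0012 0.0013 0.0015 0.0013]
bt4 [ 0.6385 -0.2217  0.0987] [0.0042 0.0026 0.0054 0.0035]
pointer [ 0.5279 -0.1404  0.031 ] [0. 0.]
mark [ 0.4942 -0.1216  0.0332] [0.0003 0.0003]
j2 [ 0.5289 -0.1403  0.034 ]
r1 [ 0.5285 -0.1384  0.034 ]
j2 [ 0.495  -0.1218  0.036 ]
r1 [ 0.4954 -0.1198  0.036 ]
jig [[ 0.7124 -0.1074  0.02  ]
 [ 0.7109 -0.2857  0.02  ]
 [ 0.5203 -0.1049  0.02  ]]
[[ 0.7122 -0.1074  0.02  ]
 [ 0.7108 -0.2851  0.02  ]
 [ 0.5071 -0.1048  0.02  ]]
[array([ 0.698 , -0.1618,  0.07  ]), array([ 0.6967, -0.2699,  0.07  ]), array([ 0.5838, -0.1617,  0.07  ]), array([ 0.5838, -0.2686,  0.07  ])]
```

Run:
```python
from h import *
B=np.array([.6404,-.2240]);H=np.array([.5438,.1394])
ctrl.command_gripper(.75)
ctrl.goto([*B,.17],R(-17))
print(ctrl.move_l([*B,.059],vel=.08,contact_N=10),ctrl.current_tool_pos())
ctrl.command_gripper(0)
print("grip",ctrl.current_grip_width()*91,ctrl.current_grasp_force(),ctrl.current_tool_pos())
ctrl.move_l([*B,.19],vel=.12)
print("F",ctrl.current_contact_force(),ctrl.current_grip_width()*91)
ctrl.goto([*H,.17],R(-9.6)); ctrl.move_l([*H,.095],vel=.1)
ctrl.sleep(.3)
print(ctrl.current_tool_pos(),ctrl.current_t())
for n in("scene","side"):
    im=ctrl.read_camera(n);x,y=map(int,proj(params(n),np.array([*H,.06])))
    c=im[max(0,y-60):y+60,max(0,x-80):x+80];print(n,x,y)
    cv2.imwrite(f"pics/{n}1.png",cv2.resize(c,None,fx=3.3,fy=3.3,interpolation=cv2.INTER_CUBIC))
a,b=[cv2.imread(f"pics/{n}1.png") for n in("scene","side")]
h=min(a.shape[0],b.shape[0]);cv2.imwrite("pics/ab1.png",cv2.resize(np.hstack([a[:h],b[:h]]),(800,int(800*h/(a.shape[1]+b.shape[1])))))
```

```text
False [ 0.64072405 -0.22415593  0.05955779]
grip 23.98387726247924 30.00001609325409 [ 0.64038911 -0.22401136  0.05898744]
F [-0.12434949  0.56805779 -2.64709838] 23.81134348203429
[0.54397312 0.13944767 0.09535145] 13.15
scene 301 193
side 256 241
```

View pics/ab1.png

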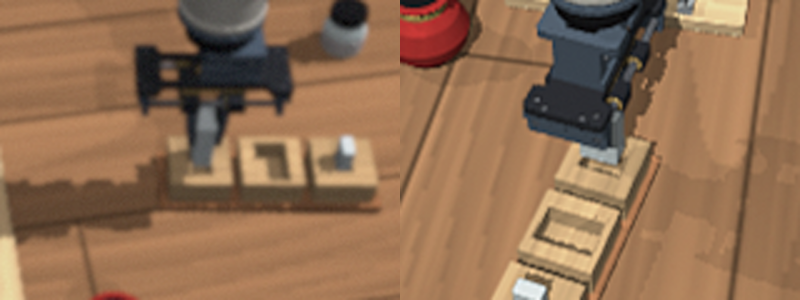

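The block is gripped (24 mm wide, about 0.27 kg of load) and stands above the rightmost (medium) slot in both views. I'll insert it with a contact stop and a small search.

Run:
```python
from h import *
H=np.array([.5438,.1394])
c,s=np.cos(np.radians(-9.6)),np.sin(np.radians(-9.6));M=np.array([[c,-s],[s,c]])
offs=[(0,0),(2,0),(-2,0),(0,1.5),(0,-1.5),(2,1.5),(2,-1.5),(-2,1.5),(-2,-1.5),(4,0),(-4,0)]
ok=False
for o in offs:
    P=H+M@np.array(o)/1e3
    ctrl.move_l([*P,.088],vel=.08)
    hit=ctrl.move_l([*P,.0545],vel=.03,contact_N=8)
    z=ctrl.current_tool_pos()[2];print(o,hit,ctrl.current_tool_pos().round(4),ctrl.current_contact_force().round(1),ctrl.current_t())
    if z<.058: ok=True;break
print(ok)
```

```text
(0, 0) True [0.5436 0.1394 0.055 ] [-0.6 -0.5  7.9] 14.55
True
```

Run:
```python
from h import *
ctrl.command_gripper(.5); p=ctrl.current_tool_pos()
ctrl.move_l([p[0],p[1],.2],vel=.12)
pw=params("wrist");im=ctrl.read_camera("wrist");x,y=map(int,proj(pw,np.array([.5438,.1394,.06])));print(x,y)
Hd=np.array([.527,-.2138]);yaw=-.6
ctrl.goto([*Hd,.19],R(yaw))
print(ctrl.move_l([*Hd,.064],vel=.08,contact_N=10))
ctrl.command_gripper(0)
print("grip",ctrl.current_grip_width()*91,ctrl.current_grasp_force(),ctrl.current_tool_pos())
a=np.radians(yaw);u=np.array([np.cos(a),np.sin(a)]);q=ctrl.current_tool_pos()
T=q[:2]-u*.0335
ctrl.move_l([*T,q[2]],vel=.03);ctrl.sleep(.4)
print(ctrl.current_tool_pos(),ctrl.current_contact_force(),ctrl.current_grasp_force(),ctrl.current_t())
cr=[]
for n,(X,z) in {"side":((.51,-.15),.03),"scene":((.51,-.17),.05)}.items():
    i=ctrl.read_camera(n);a,b=map(int,proj(params(n),np.array([*X,z])));b=max(b,45);a=max(a,60);print(n,a-60,b-45)
    cr.append(cv2.resize(i[b-45:b+45,a-60:a+60],(400,300),interpolation=cv2.INTER_CUBIC))
wi=ctrl.read_camera("wrist")
cv2.imwrite("pics/f.png",np.vstack([np.hstack(cr),np.hstack([cv2.resize(im,(400,300)),cv2.resize(wi,(400,300))])]))
```

```text
253 182
False
grip 21.48643027830148 30.000469386577606 [ 0.52703417 -0.21363238  0.06408613]
[ 0.49447025 -0.2132825   0.06410491] [ 7.80653267  3.55176283 -3.1592278 ] 29.999459087848663 21.7083
side 226 128
scene 140 155
```

View pics/f.png

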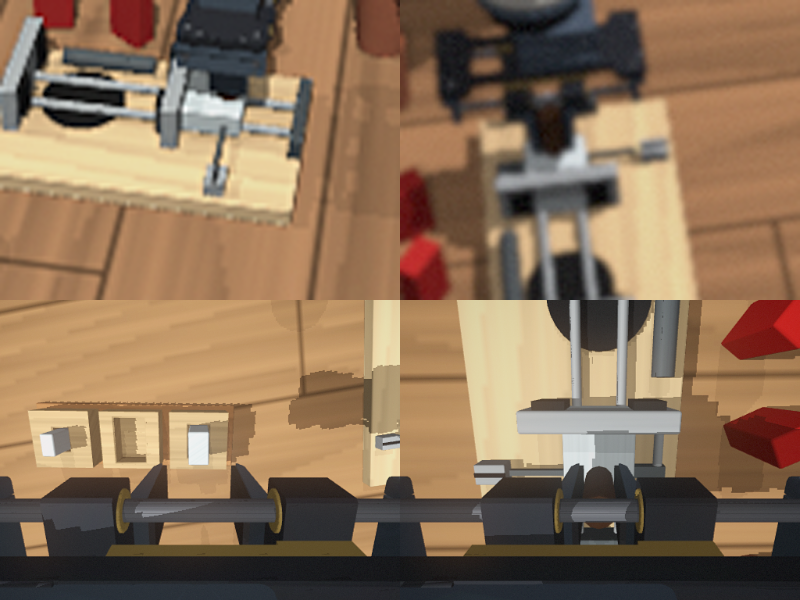

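The block stands in the medium slot, and the pointer points at the saddle in both views. A zoomed wrist view will give the residual.

Run:
```python
from h import *
import pickle
p=params("wrist");im=ctrl.read_camera("wrist");pickle.dump(p,open("p.pkl","wb"))
cv2.imwrite("pics/g.png",cv2.resize(im[190:250,80:180],(800,480),interpolation=cv2.INTER_CUBIC))
```

```text
(no output)
```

View pics/g.png

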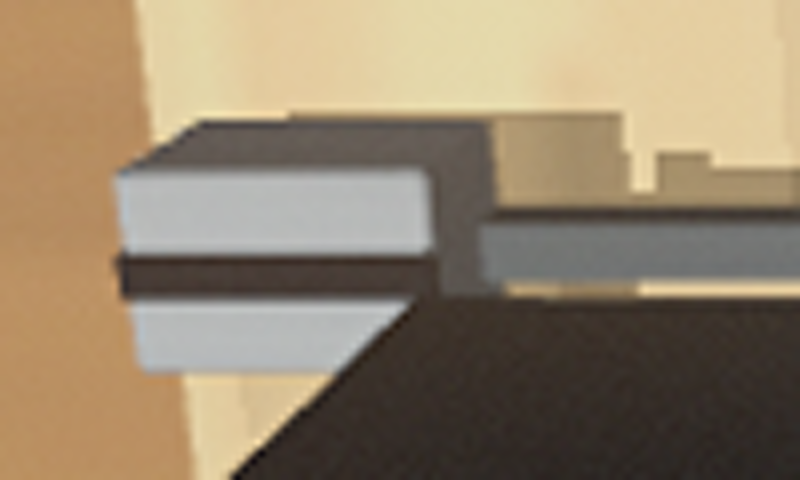

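The mark line's centre is at crop (280,278). The pointer's top face spans rows 222 to 280 (centre 251) near column 500.

Run:
```python
from h import *
import pickle
p=pickle.load(open("p.pkl","rb"))
m=onz(p,80+280/8,190+278/8,.036);a=np.radians(-.6);u=np.array([np.cos(a),np.sin(a)])
for z in(.034,.036):
    q=onz(p,80+500/8,190+251/8,z);dx=(q-m)[:2]@u;print(z,m.round(4),q.round(4),"dx",dx.round(4))
t=ctrl.current_tool_pos();print(t)
ctrl.move_l([*(np.array([.49352,-.21328])-u*.0018),.0641],vel=.02);ctrl.sleep(.5)
t2=ctrl.current_tool_pos();print("moved",t2-t)
p=params("wrist");im=ctrl.read_camera("wrist");pickle.dump(p,open("p.pkl","wb"))
cv2.imwrite("pics/k.png",cv2.resize(im[180:250,80:180],(800,560),interpolation=cv2.INTER_CUBIC))
```

```text
0.034 [ 0.494  -0.1219  0.036 ] [ 0.4955 -0.1394  0.034 ] dx 0.0016
0.036 [ 0.494  -0.1219  0.036 ] [ 0.4962 -0.1402  0.036 ] dx 0.0023
[ 0.49442986 -0.21326353  0.0641064 ]
moved [-1.78089734e-03 -2.24213742e-05  1.25082232e-05]
```

View pics/k.png

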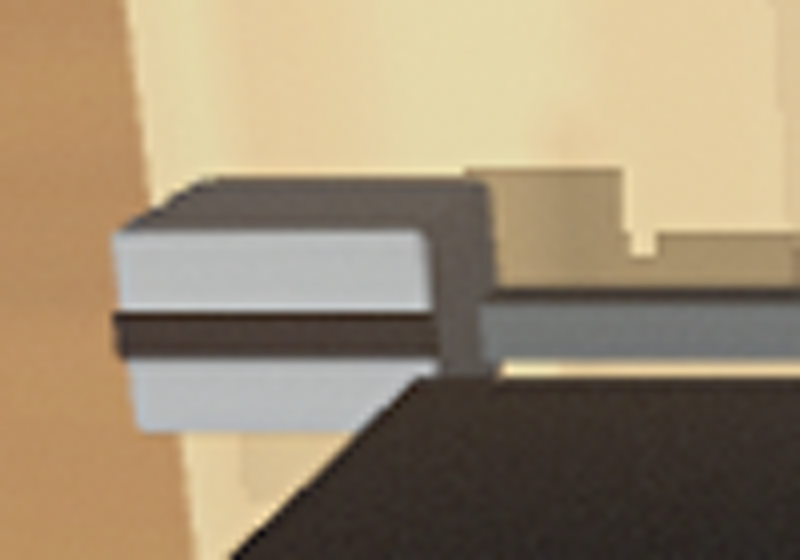

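The pointer's centre row (331) now lines up with the mark line's (335), so the pointer is within about 1 mm and held at 30 N.

Run:
```python
from h import *
print(ctrl.current_grasp_force(),ctrl.current_contact_force(),ctrl.current_t());print(ctrl.sign_off())
```

```text
29.999449253082275 [ 7.33957877  5.51243337 -3.2923168 ] 22.7083
the job is handed in; nothing more can be done
None
```

The setting block is upright and fully down in its own slot, let go. The gripper is holding the spring jaw with its pointer within about 1 mm of the mark, and the job was handed in at 22.7 s.

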